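Close the pressure-test stand with its six-hole cap

ROBOT

A 6-joint arm with a two-finger parallel gripper is mounted at the origin on a cart in front of the work surface, level with it; the furniture and walls round the work are solid. World frame = base frame: x ahead of the robot, y to its left, z up, the work surface at z = 0. Lengths are in mm, angles in rad, forces in N, time in s.
With the tool pointing down it reaches from about 275 to 1000 mm from the base axis. Payload 8.4 kg.
Tool frame: the origin (TCP) lies on the centre line of the jaws, within the pads' length; the fingertips stand r.tip_reach ahead of it and the grasp point (between the pads) lies 3 mm ahead of it (r.tip_reach is the distance from the TCP to the fingertips, in mm); z points along the fingers, y is the direction in which the jaws open and shut (so a half turn about z gives the same grasp; the last joint's range is limited). The gripper opens to 85 mm and grips with 20 to 120 N. Pads are 22 mm wide; open, the fingers measure 114 mm over their backs; the gripper's body (76 mm by 85 mm) begins 54 mm behind the grasp point. The pads swing forward as they close: fully open they stand 13 mm farther back than shut.
Start: joints at [1.17, 0.353, 1.633, -0, 1.155, -0.002], TCP at [242.694, 575.958, 253.281] pointing down, gripper open.
Joint ranges: [-2.63, 2.63], [-0.92, 2.1], [0.06, 2.66], [-1.3, 4.44], [0, 2.69], [-3.02, 3.02]. Speed limits (rad/s): [2.22, 2.22, 2.79, 3.14, 3.14, 3.14].

INTERFACE

Orientations are given as [roll, pitch, yaw] about the fixed x, y, z axes, in that order (R = Rz(yaw) Ry(pitch) Rx(roll)).
In Python, from rig import sense, optics, r, nets gives the robot as it stands. The module is installed in compiled form; this text tells all that it offers.
- The arm moves only by the tool carry_out, never from a script. Its argument "increments" is a list that holds one entry, the list of rows, each a list of 6 numbers: the shift along the tool's x, y, z normalised to -1 to 1, where 1 is 40 cm, then the turn, a rotation vector about the tool's x, y, z normalised to -1 to 1, where 1 is 60 degrees. A call has 1 to 5 rows; each row is the pose to reach, as a shift and turn from the pose commanded when the call began, along the tool's axes at that moment; what a row does not reach only later rows make up. A row lasts 1/12 s, in which the tool goes at most 41.7 mm and 7.16 degrees, less where a joint would pass 70% of its speed; a pose out of reach is approached as far as the arm can. A call with a number of a shift or a turn outside -1 to 1 is refused whole. A call with a gripper value outside its range is refused whole. "hand" is the closure, from 0 (fully open) to 1 (shut), set as the call begins (left out, the last holds). The fingers move at their own pace and stop on an object; "squeeze" is the grip in N (left out, the last holds). Time passes only in rows, so rows that repeat a pose let the fingers close. It gives the time, the measured TCP pose, the force and the opening at its end, in the units of the state.
- sense(): the state, without advancing time (a new reading comes with each control period).
- optics.grab_frame(name): name is "side" or "top" or "wrist"; returns a dict with "img" (400x640x3 uint8, red, green, blue), "range_z" (400x640 float32, mm along the optical axis (not along the pixel's ray), 0 where there is no reading), "fov_y" (degrees; the focal length in pixels is half the picture's height over the tangent of half this angle, whatever the lens; pixels are square), "cx", "cy" (the principal point, pixels), "k1" (the pictures are not rectified: a ray, as slopes to the right and down, at radius r is drawn at 1 + k1 r^2 times it, then the intrinsics apply), "R" (3x3) and "t" (3): a world point X has camera coordinates R X + t. Camera axes: x right, y down, z forward; pixel columns grow to the right and rows downward; lengths in mm; the calibration is good to about 2 mm. A picture is of the moment at which its call begins.
- r.sign_off(): hands the job in, once; it reports no verdict.
Trained networks look in the newest picture that a camera, given by its name, has taken for a name from the list of things; names that differ only in an ending like _2 or _b are one class to them, and where a whole thing is asked for, a point or a joint stands for the part that bears it (a point fixed in the world has none). Each returns a list of dicts, best first, with "confidence" (0 to 1); they miss things now and then, are a little off and sometimes report something else, mostly with a low value. They report only what shows in the picture. A call takes as long as a camera call. They do not tell look-alikes from the thing itself.
- nets.trace(target, camera): "mask" (400x640 bool, what is visible of it).
- nets.tip_of(target, camera): "point" ([x, y, z] in mm, in world coordinates, good to about 4 mm: a listed point, or the origin of a listed thing).
The state is a dict: "clock": time; "qpos": joint angles; "qvel": joint speeds; "joint_efforts": joint torques, N m; "eef_pos": TCP position; "tcp_rot": TCP orientation; "contact_force": force on the tool from outside, world axes, zero at the start; "wrist_torque": the same for the moment, N m; "opening": opening from 0.0 (shut) to 1.0 (fully open).
Only numpy, scipy, OpenCV 4.12 (cv2) and the standard library are available. Lean on these libraries where they do the work, as an engineer would, in place of code of your own. Each camera call takes 0.05 s, during which the arm holds its last target.

TASK

Close the pressure-test stand with the test cap that fits its six studs: set the six-hole cap over the stand's centre spigot, turn it until its holes line up with the studs, and let it down fully home, flat on the stand's face, then let go of it. Leave the four-hole cap where it lies.

Things in the scene. Friction and masses are not known exactly. Their poses are not given: they have to be found in the camera images.
- cap_six_center (a point): The six-hole test cap, bare steel, loose, disc down on the bench: round disc 130 mm across, 12 mm thick, with a round neck 48 mm across rising from its middle; 62 mm high in all, 0.5 to 0.8 kg. This point: on its axis, half-way up (31 mm above the disc's underside); z up. Grip the neck (any yaw) 42 to 55 mm above the underside, fingertips more than 10 mm above the disc, clear of the studs.
- cap_six: The same cap; origin at the centre of the disc's underside, z up along its axis. Six through holes of 10.5 mm diameter lie evenly on a circle of 96 mm diameter, one of them along +x. The neck is closed at the top and has a bore from below, 40 mm in diameter and 38 mm deep, that goes over the stand's spigot.
- cap_four_center (a point): The four-hole test cap: equal to the other in every size, but with four holes evenly spaced on the circle, so it does not fit. This point is on its axis, half-way up. It is to stay where it lies.
- stand_seat (a point): The pressure-test stand, fixed to the bench: grey foot of 150 mm diameter, column with a small gauge and side port, dark steel flange of 130 mm diameter on top. This point: centre of that flange's flat upper face, 60 mm above the bench; z up. Home means the cap's disc lies on this face; the studs (20 mm high) then stand 8 mm out of the disc.
- stand_spigot (a point): Centre of the top of the stand's spigot, 34 mm above the face: a round boss 37.5 mm in diameter, its top 7 mm tapered to 27 mm. A cap over the spigot that is not lined up rests on the stud ends, its disc 20 mm above the face.
- stand_studs (a point): Same point as the face's centre, for the six studs: upright, 8 mm in diameter, 20 mm high, slightly chamfered ends, evenly spaced on a circle of 96 mm diameter. Their angle about the axis changes from time to time and is not told by any frame: look, or turn the cap under light pressure (60 degrees cover every case). Within about 2 degrees of lined up the cap can go down.
Not all that is in view belongs to the job. Of the things that look like the part that bears stand_seat, the larger one is meant.

How it is judged (in metres and radians):
At the end, for the whole second after the job is handed in: The six-hole cap is on the stand's axis (within 4 mm), its disc down on the stand's face with the studs through its holes (centre point 28 to 34 mm above the face, that is at most 3 mm from home), level within 3 degrees, at rest and released; the four-hole cap lies within 30 mm of where it was (horizontal distance between cap_six_center and stand_seat below 0.004 m and z of cap_six_center in the frame of stand_seat between 0.028 and 0.034 m and angle between cap_six_center's own z axis and vertical below 0.05 rad and linear speed of cap_six below 0.02 m/s and distance of cap_four_center from where it was at the start of the episode below 0.03 m); the robot touches nothing.
It fails at once if the four-hole cap is moved more than 30 mm (distance of cap_four_center from where it was at the start of the episode above 0.03 m).
It also fails if it takes over 67 s, if anything falls off the work surface, if the arm or the gripper's body presses on something with over 40 N, if the wrist force passes 120 N, or if a joint passes its speed limit or range.

## Working session

There is one attempt and no reset: what is moved stays moved. The work goes in short steps, Python scripts to look and compute and a tool call to move; the robot and the scene stay as the last step left them, time stands still between calls to the robot, and variables do not carry over. Pictures are saved under pics/ and viewed, and the job is handed in when it is done.

Besides the shell and the picture viewer there is one more tool, called after "Emit:" in YAML: its name, and indented under it one key for each argument. carry_out: Moves the arm, as the interface text tells. Its arguments: {"type":"object","properties":{"increments":{"type":"array","items":{"type":"array","items":{"type":"array","items":{"type":"number","minimum":-1,"maximum":1}}}},"hand":{"type":"number"},"squeeze":{"type":"number"}},"required":["increments"]}

```bash
mkdir -p pics; ls
cat > h.py <<'E'
import numpy as np, cv2
from rig import sense, optics, r, nets
def grab(n):
    return optics.grab_frame(n)
def save(f,name):
    cv2.imwrite('pics/'+name+'.png', f['img'][:,:,::-1])
def foc(f): return 200/np.tan(np.radians(f['fov_y'])/2)
def world(f,u,v,z=None,zw=None):
    F=foc(f); K=np.array([[F,0,f['cx']],[0,F,f['cy']],[0,0,1.]])
    p=cv2.undistortPoints(np.array([[[u,v]]],float),K,np.array([f['k1'],0,0,0,0.]))[0,0]
    d=np.array([p[0],p[1],1.]); R=np.array(f['R']);t=np.array(f['t'])
    c=-R.T@t; dw=R.T@d
    if zw is not None: s=(zw-c[2])/dw[2]
    else: s=z if z is not None else f['range_z'][int(round(v)),int(round(u))]
    return c+s*dw
def proj(f,X):
    F=foc(f); c=np.array(f['R'])@np.array(X,float)+f['t']; x,y=c[0]/c[2],c[1]/c[2]; k=1+f['k1']*(x*x+y*y)
    return np.array([F*x*k+f['cx'],F*y*k+f['cy'],c[2]])
E
python3 - <<'E'
from h import *
np.set_printoptions(precision=2,suppress=True)
for n in ['side','top','wrist']:
    f=grab(n); save(f,n+'0'); print(n,f['fov_y'],f['k1'],-np.array(f['R']).T@f['t'])
    for tname in ['cap_six_center','cap_four_center','stand_seat','stand_spigot']:
        print(tname,[(np.round(d['point'],0),round(d['confidence'],2), proj(f,d['point'])[:2].round()) for d in nets.tip_of(tname,n)])
s=sense(); print(s, r.tip_reach)
E
```

```text
pics
side 44.80101112294264 -0.01493042044194819 [ 213.01 -813.89  860.23]
cap_six_center [(array([ 557., -284.,   28.]), 0.88, array([378., 321.]))]
cap_four_center [(array([479., 327.,  25.]), 0.89, array([262., 167.]))]
stand_seat [(array([528.,  40.,  61.]), 0.64, array([311., 215.])), (array([652., 431.,  42.]), 0.55, array([306., 134.]))]
stand_spigot [(array([652., 433.,  68.]), 0.92, array([306., 127.])), (array([526.,  37.,  92.]), 0.83, array([311., 207.]))]
top 43.522455540442024 -0.014899589146319893 [ 318.41   71.23 1392.14]
cap_six_center [(array([ 557., -278.,   33.]), 0.85, array([433., 213.])), (array([524.,  40.,  60.]), 0.28, array([318., 219.]))]
cap_four_center [(array([478., 325.,  29.]), 0.65, array([213., 235.]))]
stand_seat [(array([529.,  44.,  60.]), 0.62, array([316., 218.])), (array([657., 432.,  46.]), 0.62, array([177., 168.])), (array([479., 324.,  30.]), 0.36, array([213., 234.]))]
stand_spigot [(array([652., 434.,  66.]), 0.77, array([174., 168.])), (array([528.,  40.,  95.]), 0.65, array([318., 216.]))]
wrist 62.383665520575256 -0.046857041004823304 [168.75 607.48 374.9 ]
cap_six_center []
cap_four_center []
stand_seat []
stand_spigot []
{'clock': 0.75, 'qpos': array([ 1.17,  0.35,  1.63,  0.  ,  1.16, -0.  ]), 'qvel': array([-0., -0.,  0., -0., -0., -0.]), 'joint_efforts': array([  0.  , -60.5 , -34.24,  -0.  ,   0.  ,  -0.  ]), 'eef_pos': array([242.69, 575.95, 253.28]), 'tcp_rot': array([ 3.14, -0.  ,  2.74]), 'contact_force': array([-0.44, -0.32,  1.09]), 'wrist_torque': array([-0.04, -0.02,  0.01]), 'opening': 1.0029816177294169} 22.0
```

View pics/side0.png

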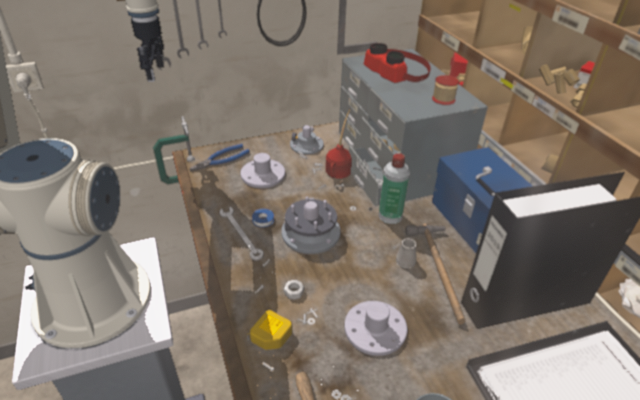

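View pics/top0.png

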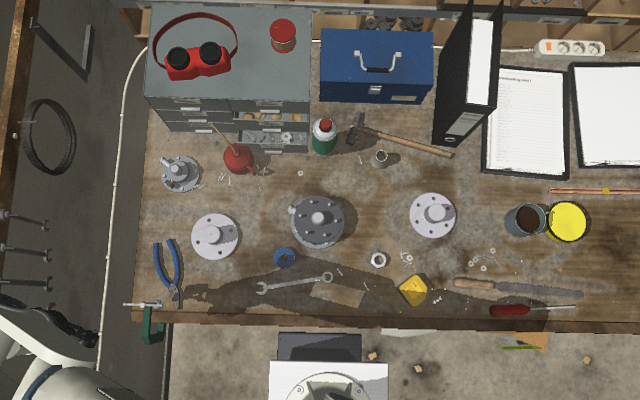

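Run:
```python
import cv2,numpy as np
s=cv2.imread('pics/side0.png');t=cv2.imread('pics/top0.png')
def c(i,u,v,w=40): return cv2.resize(i[v-w:v+w,u-w:u+w],(400,300*400//300),interpolation=cv2.INTER_CUBIC)[50:350]
a=np.hstack([c(s,378,321),c(t,433,215)]);b=np.hstack([c(s,311,215),c(t,316,218)])
cv2.imwrite('pics/crop0.png',np.vstack([a,b]))
a=np.hstack([c(s,262,167),c(t,213,235)]);b=np.hstack([c(s,306,134),c(t,177,168)])
cv2.imwrite('pics/crop1.png',np.vstack([a,b]))
```

```text
(no output)
```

View pics/crop0.png

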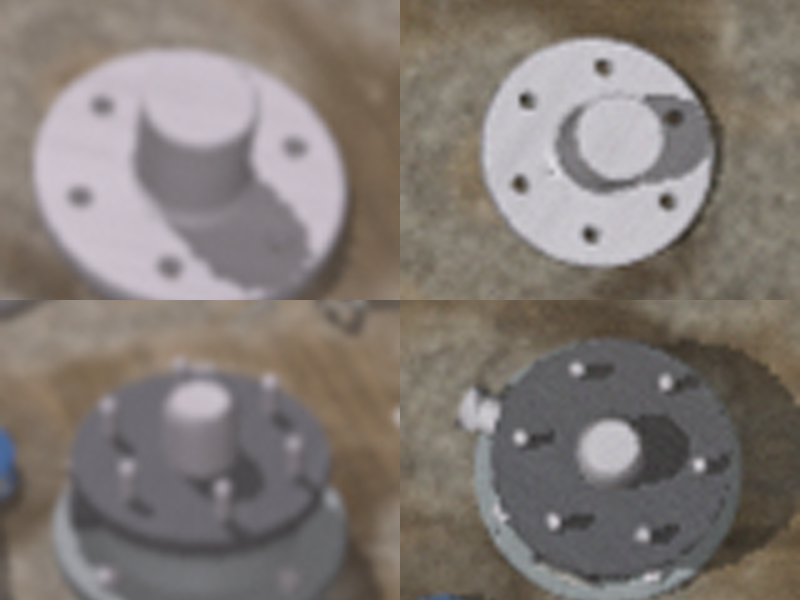

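View pics/crop1.png

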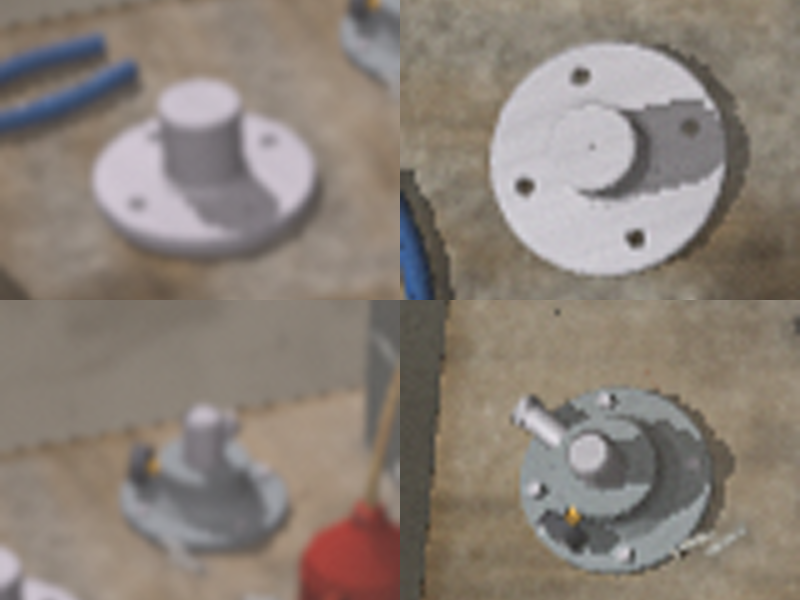

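The six-hole cap is the one at top (433,215) and side (378,321): six holes show in the crop. The four-hole cap is at top (213,235). The larger stand with six studs is at top (316,218); the small one at (177,168) is a look-alike. Next I'll work out the moves to view the stand and the cap from the wrist camera.

```bash
cat >> h.py <<'E'
from scipy.spatial.transform import Rotation as Ro
def delta(pos,yaw,cmdpos=None,cmdrot=None):
    s=sense(); p=np.array(s['eef_pos'] if cmdpos is None else cmdpos); R=Ro.from_euler('xyz',s['tcp_rot'] if cmdrot is None else cmdrot)
    T=Ro.from_euler('xyz',[np.pi,0,yaw])
    d=R.inv().apply(np.array(pos)-p)/400; w=(R.inv()*T).as_rotvec()/np.radians(60)
    print('inc',d.round(4),w.round(4))
E
python3 - <<'E'
from h import *
np.set_printoptions(precision=3,suppress=True)
f=grab('wrist'); s=sense(); R=Ro.from_euler('xyz',s['tcp_rot']).as_matrix()
c=-np.array(f['R']).T@f['t']; print('cam in tool',R.T@(c-s['eef_pos'])); print('cam axes in tool',R.T@np.array(f['R']).T)
delta([527,0,300],1.65)
f=grab('top')
for u,v in [(324,135),(433,215),(316,218)]:print(world(f,u,v))
E
```

```text
cam in tool [  80.373    0.343 -121.646]
cam axes in tool [[-0.001 -0.95  -0.311]
 [ 1.    -0.001  0.001]
 [-0.001 -0.311  0.95 ]]
inc [-1.214 -1.051 -0.117] [ 0.    -0.     1.044]
[725.755  31.949 166.763]
[ 545.441 -272.386   59.105]
[522.184  45.298  94.21 ]
```

Emit:
carry_out:
  increments:
    - [[-0.39, -0.335, -0.037, 0, 0, 0.33], [-0.39, -0.335, -0.037, 0, 0, 0.33], [-0.39, -0.335, -0.037, 0, 0, 0.33], [-0.39, -0.335, -0.037, 0, 0, 0.33], [-0.39, -0.335, -0.037, 0, 0, 0.33]]

```text
clock: 1.27
eef_pos: [334.9, 390.0, 268.3]
tcp_rot: [3.141, 0.0, 2.397]
contact_force: [-0.1, 0.1, -0.8]
opening: 1.003
```

Run:
```python
from h import *
s=sense(); print(s['clock'],s['eef_pos'],s['tcp_rot'],s['qpos']); delta([527,0,300],1.65)
```

```text
1.2667 [334.86318985 390.04182267 268.30121621] [3.14135803e+00 1.86404108e-04 2.39707803e+00] [ 8.58573141e-01  1.64320673e-01  1.85116277e+00 -2.14792734e-04
  1.12588073e+00  3.23838366e-02]
inc [-1.014  -0.3916 -0.0791] [3.000e-04 1.000e-04 7.134e-01]
```

Emit:
carry_out:
  increments:
    - [[-0.5, -0.195, -0.04, 0, 0, 0.36], [-0.5, -0.195, -0.04, 0, 0, 0.36], [-0.5, -0.195, -0.04, 0, 0, 0.36], [-0.5, -0.195, -0.04, 0, 0, 0.36], [-0.5, -0.195, -0.04, 0, 0, 0.36]]

```text
clock: 1.68
eef_pos: [426.1, 203.4, 284.0]
tcp_rot: [3.141, 0.0, 2.02]
contact_force: [0.8, 0.3, 0.3]
opening: 1.001
```

Run:
```python
from h import *
s=sense(); print(s['clock'],s['eef_pos'],s['tcp_rot'],s['qpos']); delta([527,0,290],1.65)
```

```text
1.6833 [426.11480519 203.37054787 284.04574678] [3.14077237e+00 5.21635298e-06 2.01951425e+00] [ 4.42119365e-01  7.88964858e-02  1.91334020e+00  2.15325238e-07
  1.14853567e+00 -6.59865274e-03]
inc [-0.5675  0.0067 -0.0149] [ 8.000e-04 -1.000e-04  3.529e-01]
```

Emit:
carry_out:
  increments:
    - [[-0.56, 0.007, -0.015, 0, 0, 0.353], [-0.56, 0.007, -0.015, 0, 0, 0.353], [-0.56, 0.007, -0.015, 0, 0, 0.353], [-0.56, 0.007, -0.015, 0, 0, 0.353], [-0.56, 0.007, -0.015, 0, 0, 0.353]]

```text
clock: 2.1
eef_pos: [519.0, 16.7, 289.5]
tcp_rot: [3.141, -0.0, 1.65]
contact_force: [1.7, 0.6, -0.6]
opening: 1.002
```

Emit:
carry_out:
  increments:
    - [[0, 0, 0, 0, 0, 0], [0, 0, 0, 0, 0, 0]]

```text
clock: 2.27
eef_pos: [519.1, 16.8, 289.1]
tcp_rot: [3.141, 0.0, 1.647]
contact_force: [0.1, -0.2, -0.4]
opening: 1.002
```

Run:
```python
from h import *
f=grab('wrist'); save(f,'w1'); np.savez('w1.npz',**f)
s=sense(); print(s['clock'],s['eef_pos'],s['tcp_rot'],s['qpos'])
for tname in ['stand_seat','stand_spigot','cap_six_center']:
  print(tname,[(np.round(d['point'],1),round(d['confidence'],2), proj(f,d['point'])[:2].round()) for d in nets.tip_of(tname,'wrist')])
```

```text
2.3167 [518.45705717  18.08296761 288.99049383] [-3.14118320e+00 -3.32013589e-04  1.64826467e+00] [ 3.17793766e-02  1.52157325e-01  1.81742414e+00  3.39553726e-04
  1.17243540e+00 -4.58208178e-02]
stand_seat [(array([527.7,  39.7,  60.6]), 0.66, array([330., 144.]))]
stand_spigot [(array([528.2,  38.2,  97.9]), 0.59, array([332., 152.])), (array([ 551.6, -282.8,    0.9]), 0.28, array([327., 346.]))]
cap_six_center [(array([ 557. , -286.2,   34.2]), 0.88, array([331., 365.]))]
```

View pics/w1.png

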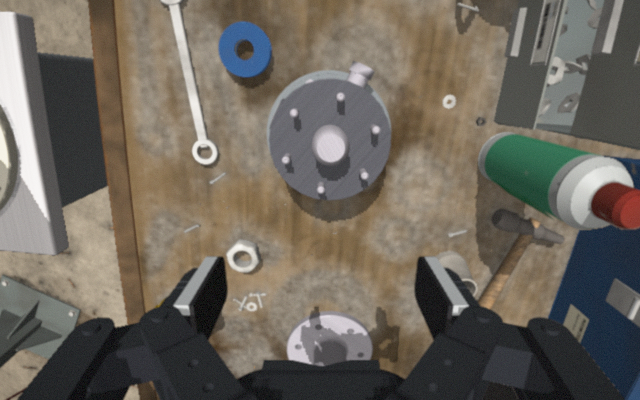

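The wrist view shows the stand centred at about (330,143), with its six stud ends bright around it. I'll extract the stud tops.

Run:
```python
from h import *
np.set_printoptions(precision=2,suppress=True)
f=dict(np.load('w1.npz')); 
im=f['img']; c=cv2.resize(im[60:215,250:410],None,fx=4.8,fy=3.8*4.8/3.8 if 0 else 3.85,interpolation=cv2.INTER_CUBIC)
c=cv2.resize(im[65:210,255:405],None,fx=4,fy=4,interpolation=cv2.INTER_CUBIC); cv2.imwrite('pics/w1c.png',c[:,:,::-1])
g=im.astype(int).min(2); m=(g>130).astype(np.uint8)
n,l,st,ce=cv2.connectedComponentsWithStats(m)
pts=[]
for i in range(1,n):
    u,v=ce[i]
    if 260<u<400 and 65<v<210:
        W=world(f,u,v,zw=80); print(ce[i],st[i,4],W, np.hypot(*(W[:2]-[528,40])))
```

```text
[319.07  85.59] 1275 [511.46  98.22  80.  ] 60.52051082080069
[337.  66.] 1 [526.97 117.14  80.  ] 77.14909546351817
[380.5  67. ] 2 [567.95 119.51  80.  ] 88.98479139891597
[397.  66.] 1 [583.4  121.69  80.  ] 98.70061447278206
[381.   69.5] 2 [568.7  117.33  80.  ] 87.38772347057527
[380.26 102.21] 135 [571.78  87.44  80.  ] 64.55179239783145
[340.02  95.79] 57 [532.29  90.36  80.  ] 50.53992765828055
[293.24 112.07] 55 [488.13  71.64  80.  ] 50.89488994403279
[329.38 143.29] 989 [525.88  43.76  80.  ] 4.310854903302277
[375.37 128.81] 59 [570.19  61.62  80.  ] 47.411661866646526
[285.16 158.73] 55 [482.3   24.68  80.  ] 48.200900449105035
[363.92 173.87] 61 [564.12  14.9   80.  ] 43.98180700377014
[396.42 175.45] 31 [597.99  15.8   80.  ] 74.05552533209617
[320.2  187.73] 60 [520.19  -3.43  80.  ] 44.12349261437005
[394.5 194.5] 2 [598.99  -4.96  80.  ] 84.03312183123306
[395. 198.] 1 [600.09  -8.79  80.  ] 87.0496087919897
[397. 198.] 1 [602.21  -8.64  80.  ] 88.72949962090436
[395. 200.] 1 [600.41 -11.02  80.  ] 88.58206141698582
```

View pics/w1c.png

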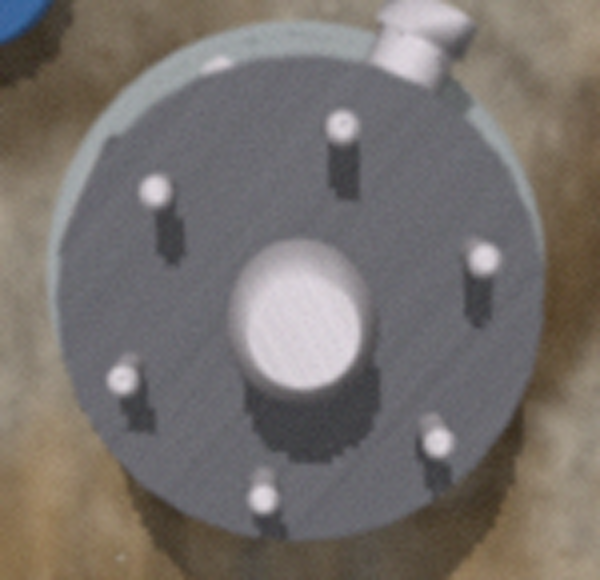

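```bash
cat >> h.py <<'E'
def fit6(P):
    P=np.array(P); from scipy.optimize import least_squares
    def res(x):
        d=P-x[:2]; a=np.arctan2(d[:,1],d[:,0]); k=np.round((a-x[2])/(np.pi/3)); t=x[2]+k*np.pi/3
        return (P-(x[:2]+x[3]*np.c_[np.cos(t),np.sin(t)])).ravel()
    best=None
    for a0 in np.radians(range(0,60,10)):
        o=least_squares(res,[*P.mean(0),a0,48.]); best=o if best is None or o.cost<best.cost else best
    return best.x[:2], np.degrees(best.x[2])%60, best.x[3], np.sqrt(best.cost*2/len(P))
E
python3 - <<'E'
from h import *
f=dict(np.load('w1.npz'))
uv=[(340.02,95.79),(293.24,112.07),(375.37,128.81),(285.16,158.73),(363.92,173.87),(320.2,187.73)]
print(fit6([world(f,*p,zw=80)[:2] for p in uv]))
# crop-picked tops
cr=[(341,127),(155,190),(484,259),(122,381),(437,441),(263,497)]
print(fit6([world(f,255+(x-1.5)/4,65+(y-1.5)/4,zw=80)[:2] for x,y in cr]))
delta([547,-303,260],1.65)
E
```

```text
(array([526.20362888,  43.2975259 ]), np.float64(22.90030386770625), np.float64(47.45520993343483), np.float64(0.30158019441328676))
(array([526.32635185,  42.52688155]), np.float64(22.91639274295236), np.float64(47.74582899670123), np.float64(0.26734723539516203))
inc [-0.8103  0.0071  0.0724] [-0.0004 -0.0003  0.0017]
```

Emit:
carry_out:
  increments:
    - [[-0.81, 0.007, 0.072, 0, 0, 0], [-0.81, 0.007, 0.072, 0, 0, 0], [-0.81, 0.007, 0.072, 0, 0, 0], [-0.81, 0.007, 0.072, 0, 0, 0], [-0.81, 0.007, 0.072, 0, 0, 0]]

```text
clock: 2.88
eef_pos: [536.8, -188.2, 270.8]
tcp_rot: [3.141, 0.0, 1.653]
contact_force: [1.2, 0.2, 0.0]
opening: 1.002
```

Run:
```python
from h import *
delta([547,-303,260],1.65)
```

```text
inc [-0.2882  0.0016  0.027 ] [0.0004 0.     0.0032]
```

Emit:
carry_out:
  increments:
    - [[-0.288, 0.002, 0.027, 0, 0, 0], [-0.288, 0.002, 0.027, 0, 0, 0], [-0.288, 0.002, 0.027, 0, 0, 0], [-0.288, 0.002, 0.027, 0, 0, 0], [-0.288, 0.002, 0.027, 0, 0, 0]]

```text
clock: 3.3
eef_pos: [546.8, -302.8, 259.4]
tcp_rot: [-3.141, -0.001, 1.65]
contact_force: [-0.5, 0.5, 0.6]
opening: 1.001
```

Run:
```python
from h import *
np.set_printoptions(precision=2,suppress=True)
f=grab('wrist'); save(f,'w2'); np.savez('w2.npz',**f)
s=sense(); print(s['clock'],s['eef_pos'],s['tcp_rot'],s['qpos'])
d=nets.tip_of('cap_six_center','wrist'); 
for e in d: print(e['point'],e['confidence'],proj(f,e['point']))
im=f['img']; u,v=proj(f,d[0]['point'])[:2].astype(int); y0,x0=max(0,v-70),u-75; print(x0,y0)
c=cv2.resize(im[y0:y0+145,x0:x0+150],None,fx=4,fy=4,interpolation=cv2.INTER_CUBIC); cv2.imwrite('pics/w2c.png',c[:,:,::-1])
g=im.astype(int).min(2); m=(g<95).astype(np.uint8)
n,l,st,ce=cv2.connectedComponentsWithStats(m)
for i in range(1,n):
    a,b=ce[i]; W=world(f,a,b,zw=12)
    if np.hypot(*(W[:2]-d[0]['point'][:2]))<62: print(ce[i],st[i,4],W,np.hypot(*(W[:2]-d[0]['point'][:2])))
```

```text
3.35 [ 546.82 -301.67  259.56] [-3.14 -0.    1.65] [-0.51  0.35  1.63  0.    1.17 -0.59]
[557.7, -285.2, 33.0] 0.73 [332.28 149.91 350.64]
257 79
[314.5  100.64] 50 [ 534.85 -236.98   12.  ] 53.3598005218407
[357.9  107.97] 39 [ 582.41 -240.92   12.  ] 50.704003010449505
[287.17 134.75] 36 [ 507.24 -275.94   12.  ] 51.30333172326502
[371.67 148.63] 30 [ 602.86 -283.99   12.  ] 45.17154530324284
[302.96 173.43] 28 [ 527.53 -318.83   12.  ] 45.178394097122585
[343.7  181.06] 53 [ 575.21 -324.22   12.  ] 42.76887271270042
```

View pics/w2c.png

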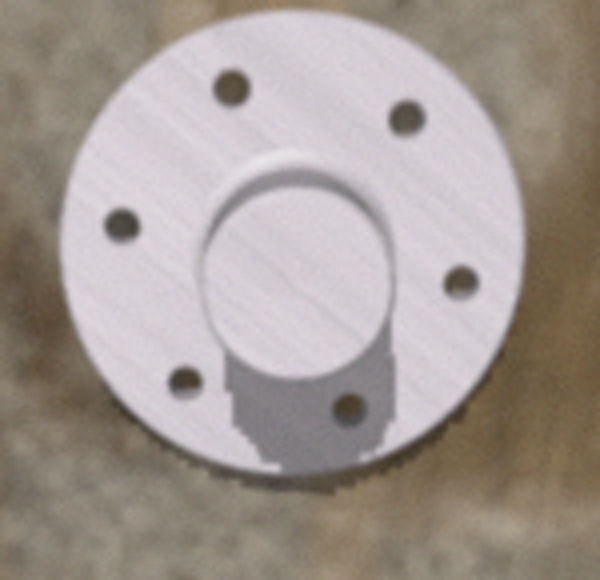

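View pics/w2.png

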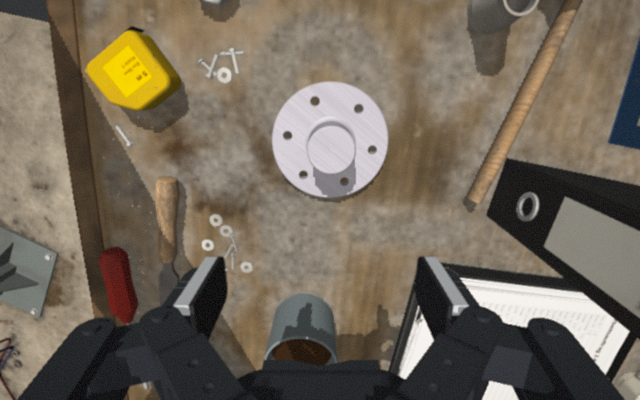

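Wrist view: the six-hole cap is centred at about (331,140), with six holes visible and the neck top at (331,149).

Run:
```python
from h import *
np.set_printoptions(precision=2,suppress=True)
f=dict(np.load('w2.npz'))
uv=[(314.5,100.64),(357.9,107.97),(287.17,134.75),(371.67,148.63),(302.96,173.43),(343.7,181.06)]
print(fit6([world(f,*p,zw=12)[:2] for p in uv]))
cr=[(232,88),(407,118),(122,225),(460,283),(185,382),(348,409)]
print(fit6([world(f,257+(x-1.5)/4,79+(y-1.5)/4,zw=12)[:2] for x,y in cr]))
print('neck',world(f,257+296.5/4,79+281.5/4,zw=62))
print('depth neck',world(f,331,149)) 
def circ(f,z,lo,hi,c0,rmax,zw):
    R,T=f['R'],f['t']; P=[]
    for v in range(40,260):
        for u in range(230,430):
            if f['range_z'][v,u]>0:
                w=world(f,u,v)
                if lo<w[2]<hi and np.hypot(*(w[:2]-c0))<rmax: P.append((u,v))
    (a,b),rr=cv2.minEnclosingCircle(np.array(P,np.float32)); print(len(P),a,b,rr,world(f,a,b,zw=zw))
circ(f,0,57,70,[557,-283],30,62)
g=dict(np.load('w1.npz'))
circ(g,0,90,100,[527,42],30,94)
print(world(g,330,148))
```

```text
(array([ 555.02, -280.15]), np.float64(54.95352735118279), np.float64(47.897371755424544), np.float64(0.3971578983448683))
(array([ 555.1 , -280.43]), np.float64(54.77502058643825), np.float64(48.03097587937828), np.float64(0.12439583980836669))
neck [ 555.08 -279.56   62.  ]
depth neck [ 554.89 -279.05   62.87]
1891 330.92034912109375 149.69911193847656 24.66205596923828 [ 554.91 -279.89   62.  ]
973 329.88543701171875 146.57412719726562 18.4462890625 [526.08  42.88  94.  ]
[526.22  41.87  96.06]
```

Run:
```python
from h import *
delta([555,-280,140],1.40)
```

```text
inc [0.0508 0.0246 0.2995] [-0.0004 -0.0006  0.2404]
```

Emit:
carry_out:
  increments:
    - [[0.051, 0.0246, 0.3, 0, 0, 0.24], [0.051, 0.0246, 0.3, 0, 0, 0.24], [0.051, 0.0246, 0.3, 0, 0, 0.24], [0.051, 0.0246, 0.3, 0, 0, 0.24], [0.051, 0.0246, 0.3, 0, 0, 0.24]]

```text
clock: 3.82
eef_pos: [554.2, -279.3, 139.1]
tcp_rot: [-3.138, -0.001, 1.403]
contact_force: [0.4, -0.1, 0.6]
opening: 0.998
```

Emit:
carry_out:
  increments:
    - [[0, 0, 0, 0, 0, 0], [0, 0, 0, 0, 0, 0]]

```text
clock: 3.98
eef_pos: [556.7, -282.1, 143.0]
tcp_rot: [3.137, 0.001, 1.4]
contact_force: [-0.6, -0.3, 0.4]
opening: 1.003
```

Run:
```python
from h import *
f=grab('wrist'); save(f,'w3')
s=sense(); print(s['clock'],s['eef_pos'],s['tcp_rot'],s['qpos'])
delta([555,-280,50],1.40)
```

```text
4.0333 [ 556.49466529 -282.26093348  142.86729909] [3.13735025e+00 1.36151338e-03 1.39995562e+00] [-4.71782697e-01  4.68516136e-01  1.72908766e+00 -5.29954130e-05
  9.39533544e-01 -3.00913693e-01]
inc [ 0.0053 -0.0056  0.2321] [ 0.0041  0.0013 -0.    ]
```

View pics/w3.png

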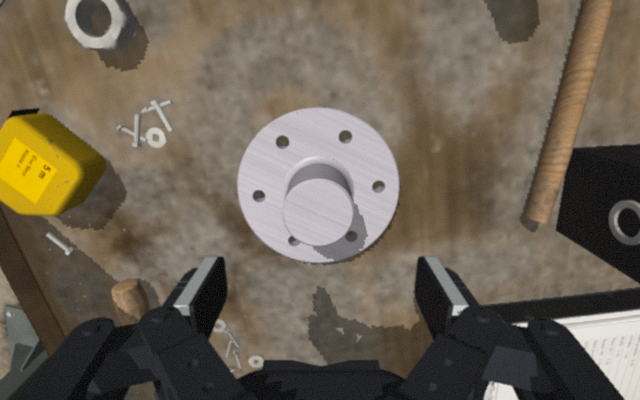

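Emit:
carry_out:
  increments:
    - [[0.003, -0.003, 0.08, 0.004, 0.001, 0], [0.0053, -0.0056, 0.16, 0.004, 0.001, 0], [0.0053, -0.0056, 0.2, 0.004, 0.001, 0], [0.0053, -0.0056, 0.225, 0.004, 0.001, 0], [0.0053, -0.0056, 0.232, 0.004, 0.001, 0]]

```text
clock: 4.45
eef_pos: [553.1, -279.4, 46.9]
tcp_rot: [-3.137, -0.001, 1.399]
contact_force: [-1.1, -0.7, 0.1]
opening: 0.996
```

Run:
```python
from h import *
for i in range(3):
  f=grab('wrist'); s=sense(); print(s['clock'],s['eef_pos'],s['tcp_rot'],s['contact_force'])
save(f,'w4')
delta([555,-280,50],1.40)
```

```text
4.5 [ 553.38466527 -279.45802854   47.33612233] [-3.13780478e+00 -8.89020880e-04  1.39915835e+00] [-0.36093377  0.2538663  -0.0296892 ]
4.55 [ 553.80224669 -279.62425365   48.13502828] [-3.13877484e+00 -6.10297059e-04  1.39912556e+00] [-0.95528159 -0.32288407 -0.30852043]
4.6 [ 554.11800467 -279.74846595   48.61396542] [-3.13958877e+00 -3.74448210e-04  1.39913066e+00] [1.12859168 0.72831246 1.10068791]
inc [-0.0002  0.0023 -0.0035] [-0.0019 -0.0004 -0.0008]
```

View pics/w4.png

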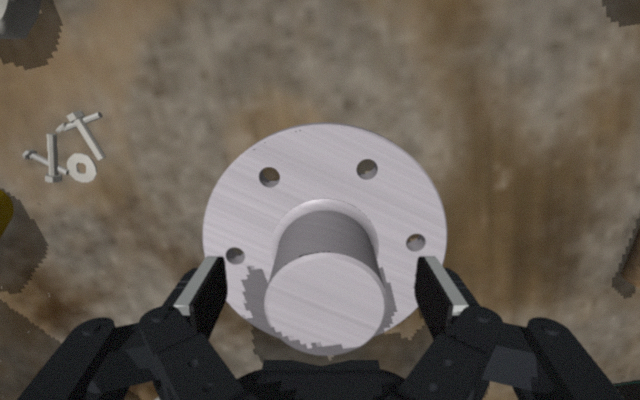

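Emit:
carry_out:
  increments:
    - [[0, 0, 0, 0, 0, 0], [0, 0, 0, 0, 0, 0], [0, 0, 0, 0, 0, 0], [0, 0, 0, 0, 0, 0], [0, 0, 0, 0, 0, 0]]
  hand: 1
  squeeze: 80

```text
clock: 5.02
eef_pos: [554.4, -279.6, 48.7]
tcp_rot: [-3.14, -0.0, 1.399]
contact_force: [-0.3, 0.3, 8.2]
opening: 0.544
```

Emit:
carry_out:
  increments:
    - [[0, 0, 0, 0, 0, 0], [0, 0, 0, 0, 0, 0], [0, 0, 0, 0, 0, 0], [0, 0, 0, 0, 0, 0], [0, 0, 0, 0, 0, 0]]

```text
clock: 5.43
eef_pos: [554.4, -279.6, 48.7]
tcp_rot: [-3.14, -0.0, 1.399]
contact_force: [-0.5, 0.2, 8.3]
opening: 0.543
```

Run:
```python
from h import *
f=grab('wrist'); s=sense(); print(s['clock'],s['eef_pos'],s['tcp_rot'],s['contact_force'],s['opening'])
save(f,'w5')
delta([555,-280,50],1.40)
```

```text
5.4833 [ 554.39068598 -279.61547961   48.68816617] [-3.14036909e+00 -2.79665162e-04  1.39918234e+00] [-1.33925644  0.51029927  8.80231718] 0.5412281813710307
inc [-0.0007  0.0017 -0.0033] [-0.0012 -0.0003 -0.0008]
```

View pics/w5.png

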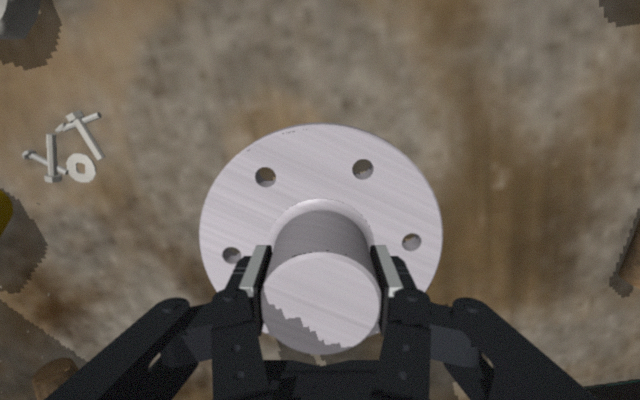

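Emit:
carry_out:
  increments:
    - [[0, 0, -0.03, 0, 0, 0], [0, 0, -0.08, 0, 0, 0], [0, 0, -0.14, 0, 0, 0], [0, 0, -0.2, 0, 0, 0], [0, 0, -0.26, 0, 0, 0]]

```text
clock: 5.9
eef_pos: [552.7, -278.8, 152.2]
tcp_rot: [-3.136, -0.002, 1.399]
contact_force: [0.4, -0.3, -4.2]
opening: 0.541
```

Emit:
carry_out:
  increments:
    - [[0, 0, -0.06, 0, 0, 0], [0, 0, -0.08, 0, 0, 0], [0, 0, -0.09, 0, 0, 0], [0, 0, -0.09, 0, 0, 0], [0, 0, -0.09, 0, 0, 0]]

```text
clock: 6.32
eef_pos: [552.8, -278.9, 185.8]
tcp_rot: [-3.135, -0.002, 1.399]
contact_force: [-0.9, -0.7, -4.8]
opening: 0.541
```

Run:
```python
from h import *
np.set_printoptions(precision=4,suppress=True)
f=grab('wrist'); s=sense(); print(s['clock'],s['eef_pos'],s['tcp_rot'],s['contact_force'],s['wrist_torque'],s['opening'])
save(f,'w6'); np.savez('w6.npz',**f)
delta([526,42.7,185],1.40+np.radians(28.05))
```

```text
6.3667 [ 552.6959 -278.8216  185.4287] [-3.1348 -0.0019  1.3993] [ 0.2165 -1.2444 -4.3063] [-0.0293  0.0149  0.0345] 0.5433787432479091
inc [ 0.7806 -0.2029  0.0039] [-0.0059 -0.0033 -0.4682]
```

View pics/w6.png

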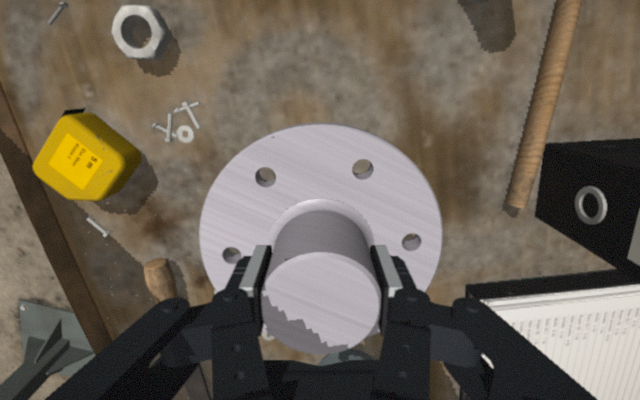

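The cap is held and lifted with the same view as before the lift. Next I'll measure its hole angle in the grip.

```bash
cat > m.py <<'E'
from h import *
np.set_printoptions(precision=3,suppress=True)
from scipy.optimize import least_squares
def holes(f,s,off=48.7,verbose=1):
    g=f['img'].astype(int).min(2)
    m=(g<110).astype(np.uint8); n,l,st,ce=cv2.connectedComponentsWithStats(m)
    uv=[]
    for i in range(1,n):
        if 80<st[i,4]<600 and 200<ce[i][0]<440 and 120<ce[i][1]<275 : uv.append(ce[i]); print(ce[i],st[i])
    return uv
E
python3 - <<'E'
from m import *
f=dict(np.load('w6.npz')); s=sense()
holes(f,s)
cv2.imwrite('pics/w6c.png',cv2.resize(f['img'][120:350,195:450],None,fx=3,fy=2.5,interpolation=cv2.INTER_CUBIC)[:,:,::-1])
E
```

```text
[362.116 166.995] [353 160  20  18 215]
[264.201 175.655] [256 168  19  18 249]
[410.856 238.585] [402 234  19  14 118]
[229.589 253.715] [223 248  17  14 158]
```

View pics/w6c.png

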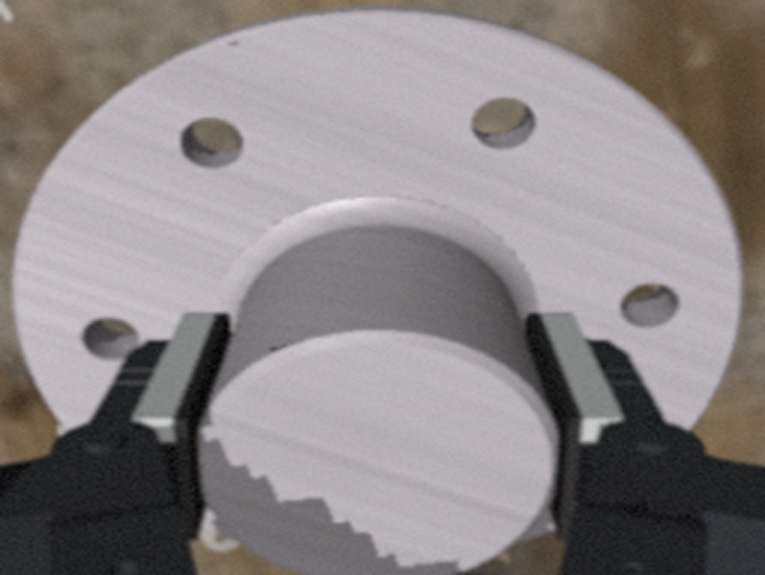

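Run:
```python
from m import *
f=dict(np.load('w6.npz')); s=sense(); print(s['eef_pos'],s['tcp_rot'])
cr=[(212,142),(503,122),(650,304),(110,338)]
uv=np.array([(195+(x-1)/3,120+(y-.75)/2.5) for x,y in cr])
p=np.array(s['eef_pos']); Rt=Ro.from_euler('xyz',s['tcp_rot'])
# params in tool frame: x,y,angle,zdepth
def pts(x):
    # world angle guess order
    out=[]
    for k in ks: 
        t=x[2]+k*np.pi/3; out.append(p+Rt.apply([x[0]+48*np.cos(t),x[1]+48*np.sin(t),x[3]]))
    return out
best=None
for z in [None,36.7]:
  b=None
  for a in np.radians(range(0,360,10)):
    for sg in (1,-1):
      ks=[0,sg*1,sg*2,-sg*1]
      fun=lambda x:(np.array([proj(f,q)[:2] for q in pts([x[0],x[1],x[2],x[3] if z is None else z])])-uv).ravel()
      o=least_squares(fun,[0,0,a,36.7])
      if b is None or o.cost<b.cost:b=o
  x=b.x; print(z,x[:2],np.degrees(x[2])%60,x[3],np.sqrt(b.cost*2/4))
  c=p+Rt.apply([x[0],x[1],36.7]); h=Rt.apply([np.cos(x[2]),np.sin(x[2]),0]); print('center',c,'world hole ang',np.degrees(np.arctan2(h[1],h[0]))%60)
g=(f['range_z'][330,330]); print('necktop',world(f,330,310),world(f,310,180))
```

```text
[ 552.696 -278.822  185.429] [-3.135 -0.002  1.399]
None [-1.192 -0.156] 25.234944797318335 35.41859864922126 0.13871976178329118
center [ 552.103 -279.859  148.729] world hole ang 54.93628002828727
36.7 [-1.637 -0.166] 25.23713053438032 36.7 0.6561094814589143
center [ 552.018 -280.296  148.728] world hole ang 54.934094281713
necktop [ 555.76  -281.593  199.814] [ 553.403 -241.698  150.952]
```

Run:
```python
from h import *
delta([526,43.5,187],1.887)
```

```text
inc [ 0.7826 -0.2033 -0.0011] [-0.006  -0.0033 -0.4658]
```

Emit:
carry_out:
  increments:
    - [[0.04, -0.01, 0, 0, 0, -0.03], [0.1, -0.026, 0, 0, 0, -0.06], [0.17, -0.044, 0, 0, 0, -0.1], [0.24, -0.062, 0, 0, 0, -0.14], [0.31, -0.08, 0, 0, 0, -0.18]]

```text
clock: 6.78
eef_pos: [542.1, -149.9, 185.9]
tcp_rot: [-3.135, -0.003, 1.59]
contact_force: [0.3, 1.4, -4.4]
opening: 0.541
```

Run:
```python
from h import *
s=sense();print(s['eef_pos'],s['tcp_rot'],s['contact_force'])
delta([526,43.5,187],1.887)
```

```text
[ 542.06874528 -149.91385999  185.90653262] [-3.13527985e+00 -2.79006429e-03  1.58994701e+00] [ 0.3119301   1.39309874 -4.39776152]
inc [ 0.4842 -0.0309 -0.0012] [-0.0056 -0.0035 -0.2837]
```

Emit:
carry_out:
  increments:
    - [[0.07, -0.005, 0, 0, 0, -0.05], [0.15, -0.01, 0, 0, 0, -0.1], [0.23, -0.015, 0, 0, 0, -0.15], [0.31, -0.02, 0, 0, 0, -0.2], [0.38, -0.025, 0, 0, 0, -0.24]]

```text
clock: 7.2
eef_pos: [529.3, 2.4, 186.5]
tcp_rot: [-3.136, -0.004, 1.843]
contact_force: [0.2, 0.2, -5.1]
opening: 0.536
```

Run:
```python
from h import *
s=sense();print(s['eef_pos'],s['tcp_rot'],s['contact_force'])
delta([526,43.5,187],1.887)
```

```text
[529.31767506   2.35131305 186.46577057] [-3.13613346 -0.00374864  1.8425994 ] [ 0.21754569  0.17323735 -5.06599678]
inc [ 0.1013  0.0196 -0.0011] [-0.0051 -0.0037 -0.0424]
```

Emit:
carry_out:
  increments:
    - [[0.05, 0.01, 0, -0.002, -0.002, -0.02], [0.08, 0.016, 0, -0.005, -0.003, -0.03], [0.1, 0.019, 0, -0.005, -0.0037, -0.042], [0.1013, 0.0196, 0, -0.005, -0.0037, -0.0424], [0.1013, 0.0196, 0, -0.005, -0.0037, -0.0424]]

```text
clock: 7.62
eef_pos: [527.4, 41.0, 187.4]
tcp_rot: [3.14, 0.001, 1.884]
contact_force: [-0.5, -1.1, -5.4]
opening: 0.543
```

Run:
```python
from m import *
for n in ['wrist','side','top']:
  f=grab(n); save(f,n+'7'); np.savez(n+'7.npz',**f)
  s=sense();print(s['eef_pos'],s['tcp_rot'],s['contact_force'])
delta([526,43.5,187],1.887)
a=cv2.imread('pics/side7.png')[120:280,220:420];b=cv2.imread('pics/top7.png')[140:300,220:420]
cv2.imwrite('pics/c7.png',np.hstack([cv2.resize(a,None,fx=2,fy=2.0,interpolation=2)]*1+[cv2.resize(b,None,fx=2,fy=2,interpolation=2)]))
```

```text
[527.521  40.554 187.515] [3.14  0.001 1.883] [-0.183 -0.369 -5.308]
[527.592  40.337 187.592] [3.14  0.001 1.882] [ 0.406 -0.104 -5.356]
[527.659  40.261 187.671] [3.14  0.001 1.882] [ 0.834 -0.276 -4.894]
inc [ 0.009 -0.002  0.002] [ 0.002  0.001 -0.005]
```

View pics/wrist7.png

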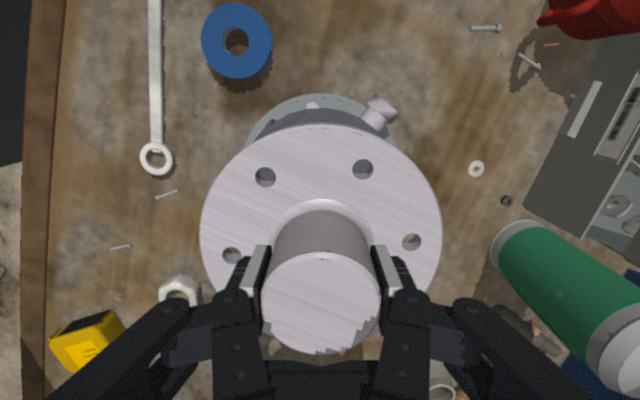

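View pics/c7.png

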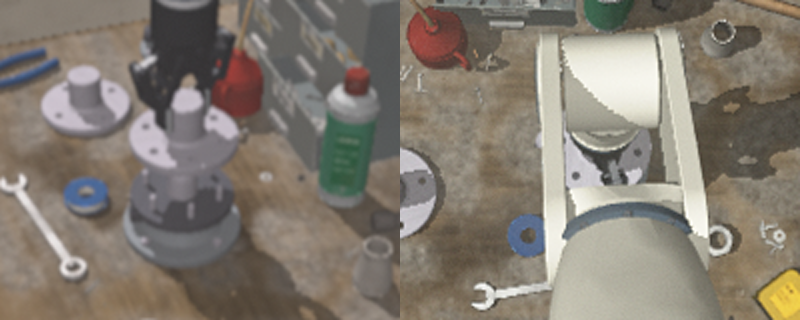

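Emit:
carry_out:
  increments:
    - [[0.009, -0.002, 0.02, 0.002, 0.001, -0.005], [0.009, -0.002, 0.05, 0.002, 0.001, -0.005], [0.009, -0.002, 0.07, 0.002, 0.001, -0.005], [0.009, -0.002, 0.08, 0.002, 0.001, -0.005], [0.009, -0.002, 0.08, 0.002, 0.001, -0.005]]

```text
clock: 8.18
eef_pos: [524.9, 44.1, 154.4]
tcp_rot: [-3.139, -0.0, 1.888]
contact_force: [-0.1, -1.0, -4.6]
opening: 0.543
```

Run:
```python
from m import *
for n in ['wrist','side']:
  f=grab(n); save(f,n+'8'); np.savez(n+'8.npz',**f)
s=sense();print(s['eef_pos'],s['tcp_rot'],s['contact_force'])
delta([526,43.5,155],1.887)
a=cv2.imread('pics/side8.png')[150:260,260:370];cv2.imwrite('pics/c8.png',cv2.resize(a,None,fx=5,fy=5,interpolation=2))
```

```text
[525.784  44.3   155.679] [-3.141  0.     1.888] [ 0.532  0.467 -3.96 ]
inc [-0.002 -0.     0.002] [-0.001  0.     0.001]
```

View pics/c8.png

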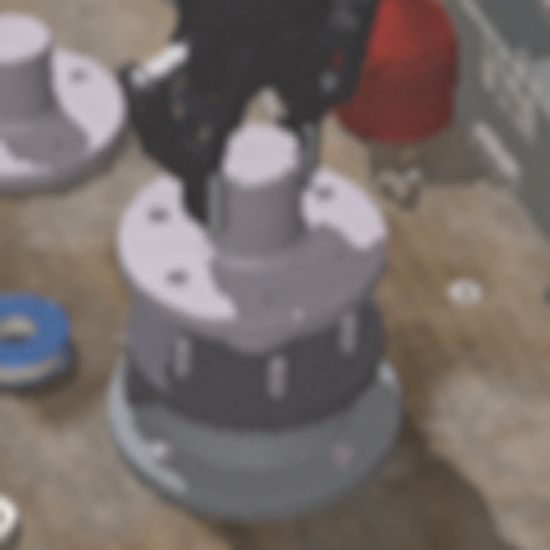

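Emit:
carry_out:
  increments:
    - [[-0.001, 0, 0.012, -0.001, 0, 0.001], [-0.002, 0, 0.024, -0.001, 0, 0.001], [-0.002, 0, 0.036, -0.001, 0, 0.001], [-0.002, 0, 0.048, -0.001, 0, 0.001], [-0.002, 0, 0.055, -0.001, 0, 0.001]]

```text
clock: 8.7
eef_pos: [525.7, 43.6, 133.0]
tcp_rot: [3.141, -0.0, 1.888]
contact_force: [-0.4, -0.9, -4.3]
opening: 0.541
```

Run:
```python
from m import *
for n in ['wrist','side']:
  f=grab(n); save(f,n+'9'); np.savez(n+'9.npz',**f)
s=sense();print(s['eef_pos'],s['tcp_rot'],s['contact_force'],s['wrist_torque'])
delta([526,43.5,130],1.887)
a=cv2.imread('pics/side9.png')[150:260,260:370];cv2.imwrite('pics/c9.png',cv2.resize(a,None,fx=5,fy=5,interpolation=2))
```

```text
[525.682  43.597 133.076] [-3.142 -0.     1.888] [-0.523  0.192 -5.165] [-0.116 -0.042 -0.027]
inc [-0.001  0.001  0.008] [-0.    -0.     0.001]
```

View pics/c9.png

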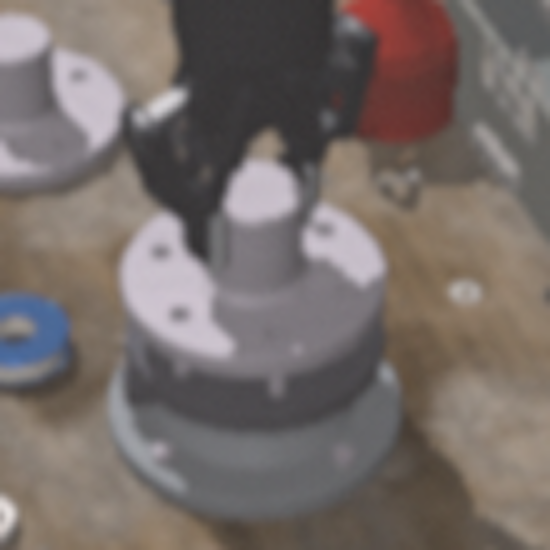

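View pics/wrist9.png

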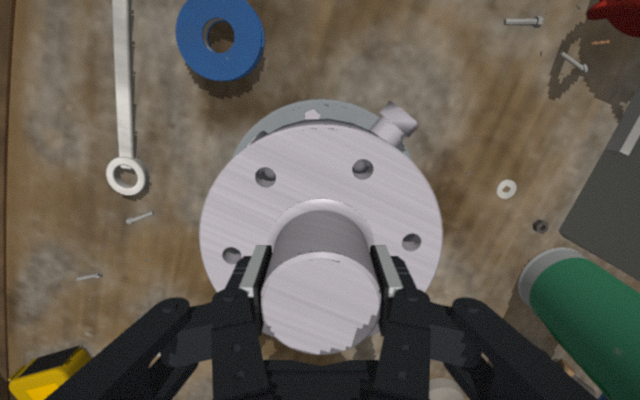

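Emit:
carry_out:
  increments:
    - [[0, 0, 0.004, 0, 0, 0.001], [0, 0, 0.008, 0, 0, 0.001], [0, 0, 0.012, 0, 0, 0.001], [0, 0, 0.015, 0, 0, 0.001], [0, 0, 0.018, 0, 0, 0.001]]

```text
clock: 9.22
eef_pos: [526.0, 43.7, 126.5]
tcp_rot: [3.141, 0.0, 1.887]
contact_force: [0.4, -0.9, -4.3]
opening: 0.543
```

Run:
```python
from m import *
f=grab('side'); save(f,'side10')
f=grab('wrist'); save(f,'w10')
s=sense();print(s['eef_pos'],s['tcp_rot'],s['contact_force'],s['wrist_torque'])
a=cv2.imread('pics/side10.png')[150:260,260:370];b=cv2.imread('pics/w10.png')[120:290,190:450];cv2.imwrite('pics/c10.png',np.hstack([cv2.resize(a,(400,400),interpolation=2),cv2.resize(b,(400,400),interpolation=2)]))
```

```text
[526.023  43.653 126.435] [3.141 0.    1.887] [-0.344 -0.922 -5.197] [-0.153 -0.071 -0.009]
```

View pics/c10.png

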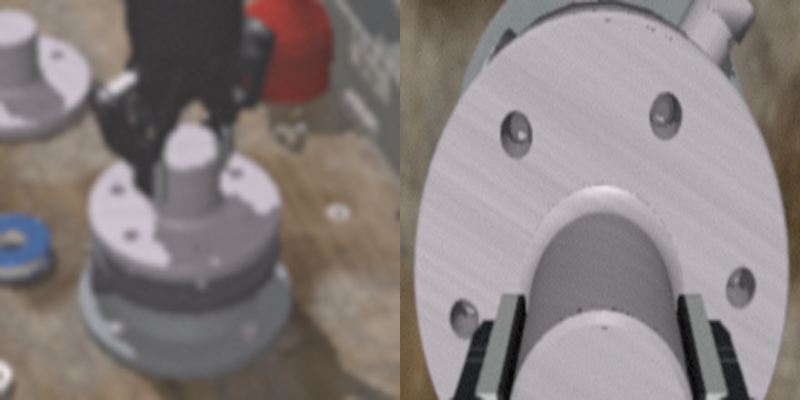

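Stud ends show inside the holes, with no contact load. I'll keep lowering.

Emit:
carry_out:
  increments:
    - [[0, 0, 0.006, 0, 0, 0], [0, 0, 0.012, 0, 0, 0], [0, 0, 0.018, 0, 0, 0], [0, 0, 0.024, 0, 0, 0], [0, 0, 0.03, 0, 0, 0]]

```text
clock: 9.73
eef_pos: [526.0, 43.7, 114.3]
tcp_rot: [3.141, 0.0, 1.887]
contact_force: [0.8, -0.9, -3.8]
opening: 0.541
```

Run:
```python
from m import *
f=grab('wrist'); save(f,'w11')
s=sense();print(s['eef_pos'],s['tcp_rot'],s['contact_force'],s['wrist_torque'])
```

```text
[525.85   43.635 113.897] [3.141 0.    1.887] [ 2.342 -1.452 -6.256] [-0.214 -0.293  0.046]
```

View pics/w11.png

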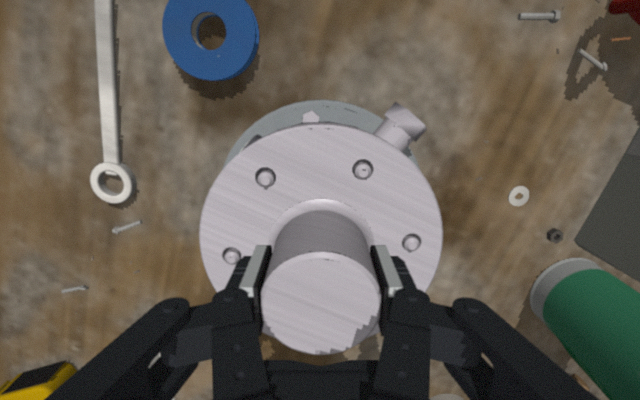

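Emit:
carry_out:
  increments:
    - [[0, 0, 0.003, 0, 0, 0], [0, 0, 0.006, 0, 0, 0], [0, 0, 0.009, 0, 0, 0], [0, 0, 0.012, 0, 0, 0], [0, 0, 0.013, 0, 0, 0]]

```text
clock: 10.2
eef_pos: [526.0, 43.7, 109.2]
tcp_rot: [3.141, 0.0, 1.887]
contact_force: [0.3, -0.8, -4.1]
opening: 0.544
```

Run:
```python
from m import *
f=grab('side'); save(f,'side12'); g=grab('wrist')
s=sense();print(s['eef_pos'],s['tcp_rot'],s['contact_force'],s['wrist_torque'])
a=f['img'][150:260,260:370,::-1];b=g['img'][120:290,190:450,::-1];cv2.imwrite('pics/c12.png',np.hstack([cv2.resize(a,(400,400),interpolation=2),cv2.resize(b,(400,400),interpolation=2)]))
```

```text
[526.003  43.669 109.269] [3.141 0.    1.887] [ 0.227 -1.099 -5.392] [-0.292 -0.13  -0.038]
```

View pics/c12.png

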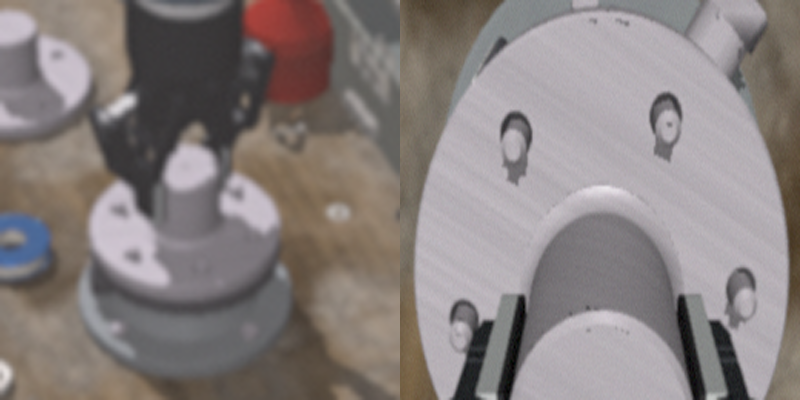

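Studs stand out of the holes; only a millimetre or so is left, with no seating force yet. Lower until contact.

Emit:
carry_out:
  increments:
    - [[0, 0, 0.002, 0, 0, 0], [0, 0, 0.004, 0, 0, 0], [0, 0, 0.004, 0, 0, 0]]

```text
clock: 10.55
eef_pos: [526.2, 43.6, 108.7]
tcp_rot: [3.14, 0.0, 1.887]
contact_force: [-2.6, -2.3, 8.1]
opening: 0.547
```

Run:
```python
from m import *
s=sense();print(s['eef_pos'],s['tcp_rot'],s['contact_force'],s['wrist_torque'])
```

```text
[526.187  43.567 108.67 ] [3.14  0.    1.887] [-2.578 -2.319  8.084] [-0.457  0.692  0.002]
```

Contact at z = 108.7 is exactly the home height, with 13 N above the weight. Releasing.

Emit:
carry_out:
  increments:
    - [[0, 0, 0, 0, 0, 0], [0, 0, 0, 0, 0, 0], [0, 0, 0, 0, 0, 0], [0, 0, 0, 0, 0, 0], [0, 0, 0, 0, 0, 0]]
  hand: 0

```text
clock: 10.97
eef_pos: [526.0, 43.8, 107.7]
tcp_rot: [3.141, -0.0, 1.887]
contact_force: [0.0, 0.2, -0.0]
opening: 0.998
```

Emit:
carry_out:
  increments:
    - [[0, 0, 0, 0, 0, 0], [0, 0, -0.03, 0, 0, 0], [0, 0, -0.08, 0, 0, 0], [0, 0, -0.15, 0, 0, 0], [0, 0, -0.22, 0, 0, 0]]

```text
clock: 11.38
eef_pos: [525.3, 43.6, 196.2]
tcp_rot: [-3.141, -0.0, 1.887]
contact_force: [0.7, 0.6, -0.5]
opening: 1.001
```

Emit:
carry_out:
  increments:
    - [[0, 0, -0.1, 0, 0, 0], [-0.1, 0, -0.2, 0, 0, 0], [-0.2, 0, -0.3, 0, 0, 0], [-0.2, 0, -0.3, 0, 0, 0], [-0.2, 0, -0.3, 0, 0, 0]]

```text
clock: 11.8
eef_pos: [553.8, -35.5, 320.8]
tcp_rot: [3.133, 0.004, 1.885]
contact_force: [-0.2, 0.2, 0.4]
opening: 0.997
```

Run:
```python
from m import *
for n in ['side','top','wrist']:
  f=grab(n); save(f,n+'13')
  for t in ['cap_six_center','cap_four_center','stand_seat']: print(n,t,[(np.round(d['point'],1),round(d['confidence'],2)) for d in nets.tip_of(t,n)])
  if n=='wrist':
    np.savez('w13.npz',**f); d=[]
    P=np.array([world(f,u,v) for v in range(0,400,2) for u in range(0,640,2) if f['range_z'][v,u]>0]); rr=np.hypot(P[:,0]-526.2,P[:,1]-42.7)
    a=P[(rr<20)]; b=P[(rr>28)&(rr<40)]; print('neck top z',np.median(a[:,2]),'disc z',np.median(b[:,2]))
    b=b[abs(b[:,2]-72)<8]; q=np.linalg.lstsq(np.c_[b[:,:2],np.ones(len(b))],b[:,2],rcond=None)[0]; print('tilt',q[:2])
s=sense();print(s['clock'],s['eef_pos'],s['contact_force'])
a=cv2.imread('pics/side13.png')[150:260,260:370];b=cv2.imread('pics/wrist13.png');cv2.imwrite('pics/c13.png',np.hstack([cv2.resize(a,(350,400),interpolation=2),b[:,100:550]]))
```

```text
side cap_six_center [(array([528.5,  39.3,  86.5]), 0.58)]
side cap_four_center []
side stand_seat [(array([649.3, 431.3,  42.3]), 0.62)]
top cap_six_center [(array([525.9,  47.1,  93.7]), 0.69)]
top cap_four_center [(array([477.5, 325.4,  30.4]), 0.59)]
top stand_seat [(array([655.6, 433.3,  46.2]), 0.64)]
wrist cap_six_center [(array([529.8,  37.3,  94. ]), 0.63)]
wrist cap_four_center []
wrist stand_seat []
neck top z 123.00470376963827 disc z 73.10995176822388
tilt [-0.002  0.002]
12.4 [550.526 -32.069 315.411] [-0.668  0.487 -0.32 ]
```

View pics/c13.png

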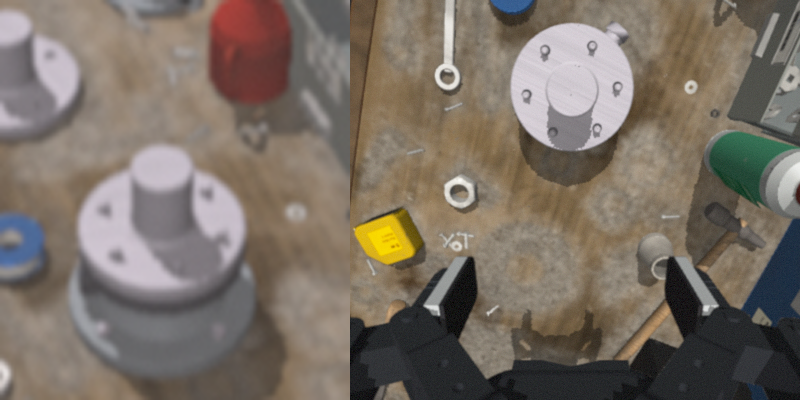

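The cap is home: neck top measures z = 123.0 and disc 73.1 (expected 122 and 72, and depth read about 1 mm high on the cap earlier too). It is level, the studs stand out of all six holes and the gripper is clear.

```bash
python3 -c "
from rig import r
print(r.sign_off())"
```

```text
the job is handed in; nothing more can be done
None
```

The six-hole cap is down on the larger stand's face with all six studs through its holes, and it is released. I gripped its neck, turned it about 28° to match the stud angle I had measured, and lowered it over the spigot. It touched at the expected home height with about 13 N of contact. I handed it in at 12.4 s.

**Height and level:** depth readings put the neck top at z = 123.0 mm and the disc at 73.1 mm, against 122 and 72 expected. Depth had read about 1 mm high on the cap before the lift too. Measured tilt was about 0.003 rad.

**Release:** the gripper was open and clear, with contact force near zero.

**Four-hole cap:** it shows at (477.5, 325.4) mm in the top view, against (478, 325) at the start, so it has not moved.

**Disagreements and gaps:**
- After release, the networks' three position estimates for the six-hole cap differed by up to about 10 mm, and the top and wrist views put its centre 2–3 mm higher than the depth reading does. I relied on the seating height, the level disc and the studs seen through the holes instead.
- I did not measure the cap's final sideways offset from the stand's axis directly. The bore and stud clearances allow only about 1.25 mm.
- The last side and wrist views did not detect the four-hole cap, so its position rests on the top view.
- After placement no view found the large stand's face, as the cap covers it. The side and top views gave the small look-alike stand instead.

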